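# Put the bench lathe's gear lever into the blue slot

## Robot

A 6-joint arm with a two-finger parallel gripper is mounted at the origin on the work surface. World frame = base frame: x ahead of the robot, y to its left, z up, the work surface at z = 0. Lengths are in mm, angles in degrees, forces in N, time in s.
With the tool pointing down it reaches from about 300 to 850 mm from the base axis. Payload 4.2 kg.
Tool frame: the origin (TCP) lies on the centre line of the jaws, within the pads' length; the fingertips stand 14 mm ahead of it and the grasp point (between the pads) lies 5 mm behind it; z points along the fingers, y is the line along which they close (so a half turn about z gives the same grasp; the last joint's range is limited). The gripper opens to 91 mm and grips with 3 to 60 N. Pads are 32 mm wide; open, the fingers measure 118 mm over their backs; the gripper's body (76 mm by 178 mm) begins 60 mm behind the grasp point.
Start: joints at [72.88, 18.312, 89.639, -0, 72.044, -1.146], TCP at [158.244, 552.815, 190.476] pointing down, gripper open.
Joint ranges: [-177.97, 177.97], [-48.28, 115.42], [12.27, 149.76], [-77.06, 257.06], [2.81, 150.46], [-146.56, 146.56]. Speed limits (degrees/s): [147.25, 147.25, 180, 180, 180, 180].

## Interface

Orientations are given as [roll, pitch, yaw] about the fixed x, y, z axes, in that order (R = Rz(yaw) Ry(pitch) Rx(roll)).
In Python, from workcell import env gives the robot as it stands.
- The arm moves only by the tool arm_command, never from a script. Its argument "motion" is a list of rows, each an object with "offset": the shift along the tool's x, y, z in m, a list of three; "spin": the turn about the tool's z in rad. In form: [{"offset": [tx, ty, tz], "spin": spin}, ...]. A call has 1 to 5 rows; each row shifts and turns the commanded pose from where the row before left it, along the tool's axes as they then stand; what a row does not reach is not made up. A row lasts 1/8 s, in which the tool goes at most 62.5 mm and 10.7 degrees, less where a joint would pass 70% of its speed; a pose out of reach is approached as far as the arm can. A call with a gripper value outside its range is refused whole. "jaw" is the finger opening in m, from 0 to 0.0912, set as the call begins (left out, the last holds). The fingers move at their own pace and stop on an object; "newtons" is the grip in N (left out, the last holds). Time passes only in rows, so rows that do not move let the fingers close. It gives the time, the measured TCP pose, the force, the opening and the grip force at its end, in the units of the state.
- env.state(): the state, without advancing time (a new reading comes with each control period).
- env.grab_frame(name): name is "scene" or "top"; returns (picture, depth): 480x640x3 uint8, blue, green, red; 480x640 float32, mm along the optical axis (not along the pixel's ray), 0 where there is no reading.
- env.camera_model(name): a dict with "fx", "fy", "cx", "cy" (pixels), "k1" (the pictures are not rectified: a ray, as slopes to the right and down, at radius r is drawn at 1 + k1 r^2 times it, then the intrinsics apply), "eye" and "rotation" of the camera in the world. Camera axes: x right, y down, z forward; pixel columns grow to the right and rows downward; lengths in mm; the calibration is good to about 2 mm. A picture is of the moment at which its call begins. camera_model takes no time and is no camera call.
- env.job_done(): hands the job in; it is judged then, once.
Trained networks look in the newest picture that a camera, given by its name, has taken for a name from the list of things; names that differ only in an ending like _2 or _b are one class to them, and where a whole thing is asked for, a point or a joint stands for the part that bears it (a point fixed in the world has none). Each returns a list of dicts, best first, with "score" (0 to 1); they miss things now and then, are a little off and sometimes report something else, mostly with a low value. They report only what shows in the picture. A call takes as long as a camera call.
- env.boxes_of(camera, target): "bbox" ([left, top, right, bottom] in pixels, round what is visible of it).
- env.pinpoint(camera, target): "location" ([column, row] in pixels: a listed point, or the origin of a listed thing).
The state is a dict: "time_s": time; "qpos": joint angles; "qvel": joint speeds; "effort": joint torques, N m; "ee_pos": TCP position; "ee_rot": TCP orientation; "force": force on the tool from outside, world axes, zero at the start; "torque": the same for the moment, N m; "gripper_width": finger opening in mm; "gripper_force": force on a finger pad.
Only numpy, scipy, OpenCV 4.12 (cv2) and the standard library are available. Lean on these libraries where they do the work, as an engineer would, in place of code of your own. Each camera call takes 0.05 s, during which the arm holds its last target. There are 200 camera calls.

## Task

The lathe is to be set to its blue feed for finishing miniature columns. With your fingertips push the gear lever out of its slot into the cross channel, across, and fully home into the slot marked by the blue disc, without running it into any other slot on the way. Only push it, do not grip the lever or force it hard against its gate, and leave the miniatures, bottle and tools as they stand.

Things in the scene. Friction and masses are not known exactly. Their poses are not given: they have to be found in the camera images.
- lathe: fixed small green bench lathe, in mm. Origin on the table under the middle of the gate; x points away from the operator (robot's side), y to the operator's left, z up. Round the origin the gearbox, 122 (x) by 118 (y), 120 high, with a cover 104 high out to y = +83 (its knob to +93). To -y: headstock, chuck, work, tailstock, to y = -496; motor 123 high at x +60 to +155, y -95 to -210
- gate_mid (a point): middle of the bright gate plate on top of the gearbox, 120 above the table. 14 mm wide slots: a cross channel along the lathe's y through this point and three rails along its x at y = -26, 0, +26, so six slots, three away from and three towards the operator, their ends 31 from the channel's middle. The lever alone stands above the plate within 95 mm of here
- headstock_top (a point): middle of the headstock's flat top, 166 above the table; the headstock is 110 (x) by 105 (y) mm, from y = -100 to -205. Chuck and tailstock beyond it are no higher
- pivot (a point): point inside the gearbox about which the gear lever leans both ways, 45 mm above the table, under gate_mid, 160 mm below the ball's centre
- handle: the gear lever: steel rod of 10 mm diameter with a black ball of 30 mm on top; origin at the ball's centre, z up along the rod. Ball centre 205 above the table upright, 190 when home in a corner slot (51 along x, 55 along y from the middle). Pushed on its side at the ball it moves at about 4 N; friction holds it where it is left. Slot edges are rigid, ends of travel slightly cushioned: stay below 30 N
- lever_gate (a point): point on the rod's axis 77 mm below the ball's centre; home in a corner slot it lies 24 along x and 26 along y from the middle of the gate, level with the plate, 18 mm horizontally from the centre of that slot's disc
- lever_shift (a joint): lean of the lever along the slots, rad: 0 in the cross channel, positive leaning to the lathe's +x (away from the operator), home at +0.294 or -0.294 (stops). It can cross between rails only within about 0.03 of 0; the noses between slots are rounded. It starts in the middle slot on the operator's side (negative), at -0.15 to -0.29
- lever_select (a joint): lean of the lever across, rad: 0 on the middle rail, +0.334 on the left rail (lathe's +y), -0.334 on the right one (stops); it changes only in the cross channel, with about 0.025 of play within a slot
- disc_blue: blue disc, 19 diameter, 3 thick, on the gate plate just beyond the end of one of the four corner slots (the slot wanted); centre 42 along x and 26 along y from the middle of the gate. Which corner holds which colour differs each time; origin at its underside
- disc_red: red disc, 19 diameter, 3 thick, on the gate plate just beyond the end of one of the four corner slots (another slot); centre 42 along x and 26 along y from the middle of the gate. Which corner holds which colour differs each time; origin at its underside
- disc_yellow: yellow disc, 19 diameter, 3 thick, on the gate plate just beyond the end of one of the four corner slots (another slot); centre 42 along x and 26 along y from the middle of the gate. Which corner holds which colour differs each time; origin at its underside
- disc_white: white disc, 19 diameter, 3 thick, on the gate plate just beyond the end of one of the four corner slots (another slot); centre 42 along x and 26 along y from the middle of the gate. Which corner holds which colour differs each time; origin at its underside
- column: loose white plaster miniature column standing on the table on the far side of the gearbox, 98 high, 34 across its foot; origin at the centre of its underside
- pot: loose terracotta miniature pot on the table, 40 across, 36 high; origin at the centre of its underside
- barrel: loose brown wooden miniature barrel on the table, 38 across, 44 high; origin at the centre of its underside
- bowl: loose small white bowl on the table on the far side of the gearbox, 54 across, 26 high; origin at the centre of its underside
- oil_bottle: loose small amber oil bottle with a red cap standing on the table left of the gearbox, 40 across, 105 high; origin at the centre of its underside
- chuck_key: loose T-shaped steel chuck key lying on the flat top of the headstock (166 above the table), about 75 long, 62 across the T, 12 high; origin at its middle, underside
- brush: loose bench brush lying on the table left of the oil bottle, 170 long, 20 high; origin at its middle, underside

How it is judged (in metres and radians):
At the end, for the whole second after the job is handed in: The lever rests in the slot with the blue disc, within 3 mm of fully home at the gate plate (lever_gate less than 21 mm horizontally from the blue disc's centre; 18 mm is fully home), and is still; each miniature, the bottle and each tool is within 20 mm of where it stood (horizontal distance between lever_gate and disc_blue below 0.021 m and velocity of joint lever_shift between -0.05 and 0.05 rad/s and distance of each of column, pot, barrel, bowl, oil_bottle, chuck_key, brush from where it was at the start of the episode below 0.02 m); the robot touches nothing.
It fails at once if the lever goes more than half-way into a wrong corner slot (lever_gate within 30 mm of the red, yellow or white disc) (horizontal distance between lever_gate and disc_red below 0.03 m or horizontal distance between lever_gate and disc_yellow below 0.03 m or horizontal distance between lever_gate and disc_white below 0.03 m).
It fails at once if the lever runs over half-way into the middle slot on the far side (value of joint lever_shift above 0.16 rad and value of joint lever_select between -0.17 and 0.17 rad).
It fails at once if the lever is gripped or forced (more than 30 N from the fingers) (contact force between the fingers and handle above 30 N).
It fails at once if a miniature, the bottle or a tool is moved more than 20 mm or picked up (distance of any of column, pot, barrel, bowl, oil_bottle, chuck_key, brush from where it was at the start of the episode above 0.02 m).
It also fails if it takes over 45 s, if anything falls off the work surface, if the arm or the gripper's body presses on something with over 40 N, if the wrist force passes 120 N, or if a joint passes its speed limit or range.

## Working session

There is one attempt and no reset: what is moved stays moved. The work goes in short steps, Python scripts to look and compute and a tool call to move; the robot and the scene stay as the last step left them, time stands still between calls to the robot, and variables do not carry over. Pictures are saved under pics/ and viewed, at most 10 in all, crops included, and the job is handed in when it is done.

Besides the shell and the picture viewer there is one more tool, called after "Call:" as name(argument=value, ...) on one line, values as JSON. arm_command: Moves the arm, as the interface text tells. Its arguments: {"type":"object","properties":{"motion":{"type":"array"},"jaw":{"type":"number"},"newtons":{"type":"number"}},"required":["motion"]}

```bash
ls; mkdir -p pics; cat > h.py <<'E'
import numpy as np, cv2
from workcell import env
def ray(cam,px):
    m=env.camera_model(cam); d=np.array([(px[0]-m['cx'])/m['fx'],(px[1]-m['cy'])/m['fy']]); u=d.copy()
    for _ in range(20): u=d/(1+m['k1']*(u@u))
    R=np.array(m['rotation']); return np.array(m['eye'],float), R@np.array([u[0],u[1],1.])
def atz(cam,px,z):
    e,r=ray(cam,px); return e+r*(z-e[2])/r[2]
def tri(p1,p2):
    (a,u),(b,v)=ray('scene',p1),ray('top',p2)
    s=np.linalg.lstsq(np.c_[u,-v],b-a,rcond=None)[0]; P,Q=a+u*s[0],b+v*s[1]
    return (P+Q)/2,np.linalg.norm(P-Q)
E
python3 - <<'E'
from h import *
print(env.state()); 
for c in('scene','top'):
    p,d=env.grab_frame(c); cv2.imwrite(f'pics/{c}0.png',p); print(c,env.camera_model(c))
L={}
for n in ['gate_mid','headstock_top','handle','lever_gate','disc_blue','disc_red','disc_yellow','disc_white','pivot','column','oil_bottle','chuck_key']:
    o=[]
    for c in('scene','top'):
        r=env.pinpoint(c,n); o.append(r[0] if r else None)
    print(n,[(np.round(x['location'],1),round(x['score'],2)) if x else None for x in o], end=' ')
    if all(o): P,e=tri(o[0]['location'],o[1]['location']); print(P.round(1),round(e,1))
    else: print()
E
```

```text
pics
{'time_s': 0.0, 'qpos': array([ 7.28812500e+01,  1.83505158e+01,  8.97066237e+01, -2.01918605e-03,
        7.20433750e+01, -1.14629794e+00]), 'qvel': array([-0.06329045, -0.03561327, -0.07355404,  0.1021574 , -0.05136928,
        0.04949148]), 'effort': array([-3.40431598e-04, -4.12462270e+01, -2.31969595e+01,  7.27216084e-02,
        4.56438074e-02, -1.33033723e-04]), 'ee_pos': array([158.07877908, 552.27322837, 189.63012322]), 'ee_rot': array([-1.79899467e+02, -9.14713999e-05,  1.64028172e+02]), 'force': array([-1.09053846,  0.12283298, -0.50765505]), 'torque': array([ 0.00895824,  0.00340238, -0.03057367]), 'gripper_force': 0.0, 'gripper_width': 91.47891431840353}
scene {'fx': 470.85308052980014, 'fy': 470.85308052980014, 'cx': 324.9371118837876, 'cy': 241.25720470897792, 'k1': -0.056174793311150086, 'eye': array([ 832.35512276, -248.94583266,  666.38956079]), 'rotation': array([-136.04207787,    0.60401764,   30.61734015])}
top {'fx': 495.00472270460426, 'fy': 495.00472270460426, 'cx': 322.8688281999101, 'cy': 236.3212255846067, 'k1': -0.05377222848233266, 'eye': array([ 477.83304293,  173.52673047, 1029.38654777]), 'rotation': array([-171.71356586,   -0.42898214,  -88.43917017])}
gate_mid [(array([331.3, 295.4]), 0.65), (array([358.8, 230.6]), 0.71)] Traceback (most recent call last):
  File "<stdin>", line 11, in <module>
  File "h.py", line 11, in tri
    s=np.linalg.lstsq(np.c_[u,-v],b-a,rcond=None)[0]; P,Q=a+u*s[0],b+v*s[1]
      ~~~~~~~~~~~~~~~^^^^^^^^^^^^^^^^^^^^^^^^^^^^
    raise LinAlgError('Incompatible dimensions')
numpy.linalg.LinAlgError: Incompatible dimensions
```

```bash
sed -i "s/R=np.array(m\['rotation'\])/R=Rot.from_euler('xyz',m['rotation'],degrees=True).as_matrix()/; 1a from scipy.spatial.transform import Rotation as Rot" h.py
cat > m.py <<'E'
from h import *
def meas(names):
    out={}
    for n in names:
        o=[]
        for c in('scene','top'):
            r=env.pinpoint(c,n); o.append(r[0] if r else None)
        print(n,[(np.round(x['location'],1).tolist(),round(x['score'],2)) if x else None for x in o], end=' ')
        if all(o): P,e=tri(o[0]['location'],o[1]['location']); print(P.round(1),round(e,1)); out[n]=P
        else: print()
    return out
E
python3 - <<'E'
from m import *
meas(['gate_mid','headstock_top','handle','lever_gate','disc_blue','disc_red','disc_yellow','disc_white','pivot','column','oil_bottle','chuck_key'])
E
```

```text
gate_mid [([331.3, 295.4], 0.65), ([358.8, 230.6], 0.71)] [623.8 105.7 127.5] 4.7
headstock_top [([257.1, 360.1], 0.59), ([443.2, 237.7], 0.67)] [608.8 -44.  158.8] 1.1
handle [([305.2, 248.5], 0.97), ([354.6, 248.9], 0.72)] [579.4 115.8 193.2] 0.6
lever_gate [([321.4, 287.4], 0.77), ([356.7, 245.0], 0.49)] [600.1 110.9 124.5] 11.6
disc_blue [([363.9, 297.6], 0.6), ([342.4, 212.2], 0.64)] [660.9 136.2 112. ] 5.4
disc_red [([294.1, 299.2], 0.51), ([369.4, 255.1], 0.63)] [577.9  82.5 115.1] 1.1
disc_yellow [([345.7, 322.1], 0.52), ([333.3, 295.8], 0.55)] [555.6 169.3 -67.7] 112.1
disc_white [([411.3, 250.4], 0.52), ([340.2, 252.9], 0.61)] [639.8 165.4 180.5] 141.4
pivot [None, None] 
column [([385.0, 384.9], 0.65), ([361.6, 189.2], 0.74)] [732.9  88.9  -7.5] 1.9
oil_bottle [([262.3, 361.1], 0.35), ([278.6, 264.8], 0.61)] [ 523.7  186.6 -173.2] 208.5
chuck_key [None, ([440.5, 238.2], 0.66)]
```

View pics/scene0.png

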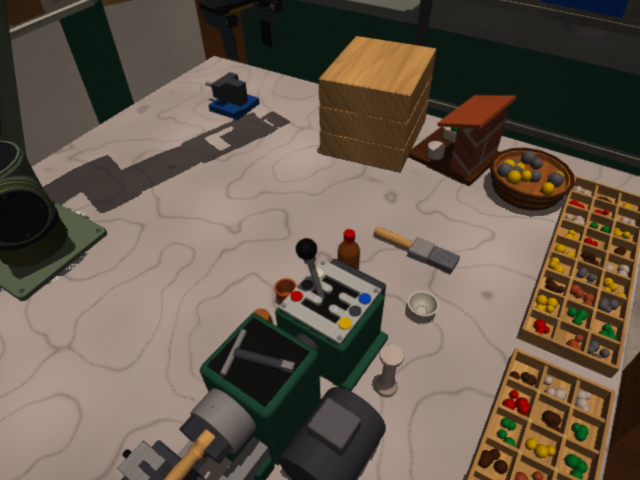

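View pics/top0.png

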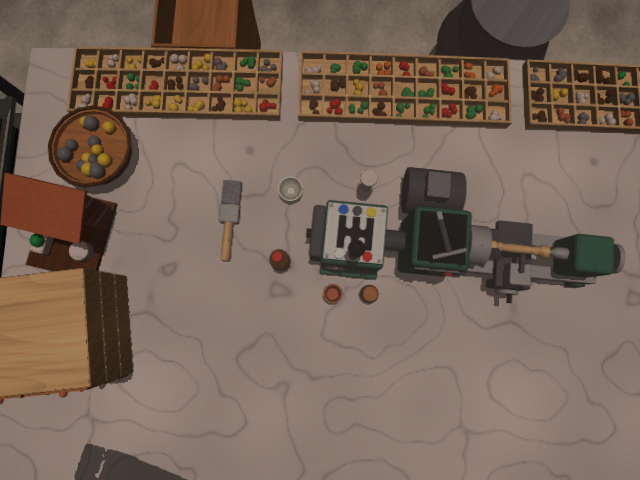

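```bash
cat > fit.py <<'E'
from h import *
px={'b':(342.4,212.2),'r':(369.4,255.1)}
loc={'b':(42,26),'r':(-42,-26),'y':(42,-26),'w':(-42,26)}
E
python3 - <<'E'
from m import *
p,d=env.grab_frame('top'); s,_=env.grab_frame('scene')
hsv=cv2.cvtColor(p,cv2.COLOR_BGR2HSV)
loc={'disc_blue':(42,26),'disc_yellow':(42,-26),'disc_red':(-42,-26),'disc_white':(-42,26),'gate_mid':(0,0)}
A=[];B=[]
for n,l in loc.items():
    for r in env.pinpoint('top',n)[:2]:
        q=atz('top',r['location'],120); print(n,np.round(r['location'],1),round(r['score'],2),q.round(1), hsv[int(r['location'][1]),int(r['location'][0])])
    q=atz('top',env.pinpoint('top',n)[0]['location'],120)
    A.append(l);B.append(q[:2])
A=np.array(A,float);B=np.array(B);a=A@[1,1j];b=B@[1,1j]
k=np.vdot(a-a.mean(),b-b.mean());th=np.angle(k);g=b.mean()-a.mean()*np.exp(1j*th)
print('yaw',np.degrees(th),'mid',g,'res',np.abs(b-g-a*np.exp(1j*th)).round(1))
for n in('handle',):
    for r in range(2):
        P,e=tri(env.pinpoint('scene',n)[0]['location'],env.pinpoint('top',n)[0]['location'])
        print(P,e,'lathe',(P[:2]@[1,1j]-g)*np.exp(-1j*th))
cv2.imwrite('pics/crop1.png',cv2.resize(p[180:290,290:430],None,fx=5,fy=5,interpolation=cv2.INTER_CUBIC))
E
```

```text
disc_blue [345.4 208.6] 0.64 [664.1 129.6 120. ] [112 151 125]
disc_yellow [370.2 210.3] 0.56 [662.2  83.  120. ] [ 23 169 158]
disc_yellow [342.6 252.7] 0.44 [580.9 133.  120. ] [ 26  27 159]
disc_red [368.3 255.3] 0.57 [577.4  85.4 120. ] [  1 184 147]
disc_red [356.2 248.1] 0.3 [590.1 108.  120. ] [ 8 46 44]
disc_white [352.4 242.3] 0.74 [600.8 115.3 120. ] [ 9 46 39]
disc_white [340.7 253.7] 0.44 [578.9 136.5 120. ] [ 25  29 161]
gate_mid [358.1 228.7] 0.7 [626.6 105.1 120. ] [11 49 42]
yaw -1.099712939487138 mid (626.1963880567015+103.68531100752674j) res [ 4.7  8.3  9.4 22.1  1.5]Traceback (most recent call last):
  File "<stdin>", line 16, in <module>
IndexError: list index out of range
```

```bash
python3 - <<'E'
from m import *
p=cv2.imread('pics/top0.png'); s=cv2.imread('pics/scene0.png')
h=cv2.cvtColor(p,cv2.COLOR_BGR2HSV)
rng={'b':((105,110,70),(125,255,255),(42,26)),'y':((18,110,90),(32,255,255),(42,-26)),'r':((0,150,90),(6,255,255),(-42,-26))}
A=[];B=[]
for n,(lo,hi,l) in rng.items():
    m=cv2.inRange(h,lo,hi); k=np.zeros_like(m);k[195:275,325:390]=1;m*=k
    N,_,st,ce=cv2.connectedComponentsWithStats(m); i=1+np.argmax(st[1:,4]); q=atz('top',ce[i],123)
    print(n,ce[i].round(1),st[i],q.round(1)); A.append(l);B.append(q[:2])
a=np.array(A)@[1,1j];b=np.array(B)@[1,1j]
th=np.angle(np.vdot(a-a.mean(),b-b.mean()));g=b.mean()-a.mean()*np.exp(1j*th)
print('yaw',np.degrees(th),'mid',g,'res',np.abs(b-g-a*np.exp(1j*th)).round(1))
for c in('scene','top'):
    r=env.boxes_of(c,'handle'); print(c,[(np.round(x['bbox'],1).tolist(),round(x['score'],2)) for x in r[:2]])
P=np.array([579.4,115.8,193.2]);print('ball lathe',(P[:2]@[1,1j]-g)*np.exp(-1j*th))
cv2.imwrite('pics/crop1.png',np.hstack([cv2.resize(p[190:280,320:400],None,fx=5,fy=5),cv2.resize(s[230:320,265:345],None,fx=5,fy=5)]))
E
```

```text
b [343.2 208.8] [339 205   9   9  63] [663.  133.8 123. ]
y [370.9 211.6] [367 207   9  10  71] [659.2  82.  123. ]
r [366.8 255.9] [363 252   9   9  66] [575.8  88.4 123. ]
yaw -4.26783290517554 mid (619.3493186257073+111.09759205940593j) res [0.2 0.1 0.3]
scene [([292.4, 237.0, 321.2, 297.7], 0.73)]
top [([349.2, 240.6, 366.4, 256.7], 0.57)]
ball lathe (-40.18848990613517+1.7163852022541817j)
```

View pics/crop1.png

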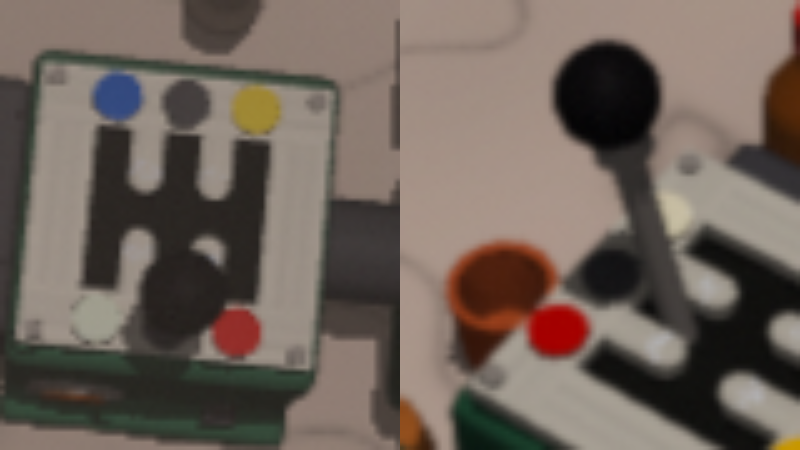

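Call:
arm_command(motion=[{"offset": [0,0,-0.03],"spin": -0.102},{"offset": [0,0,-0.03],"spin": -0.102},{"offset": [-0.039,-0.04,0],"spin": 0},{"offset": [-0.039,-0.04,0],"spin": 0},{"offset": [-0.039,-0.04,0],"spin": 0}], jaw=0)

```text
time_s: 2.78
ee_pos: [266.8, 423.2, 250.6]
ee_rot: [180.0, 0.0, 175.8]
force: [0.9, -0.3, 0.3]
gripper_width: 43.8
gripper_force: 0.0
```

Call:
arm_command(motion=[{"offset": [-0.039,-0.04,0],"spin": 0},{"offset": [-0.039,-0.04,0],"spin": 0},{"offset": [-0.039,-0.04,0],"spin": 0},{"offset": [-0.039,-0.04,0],"spin": 0},{"offset": [-0.039,-0.04,0],"spin": 0}])

```text
time_s: 3.4
ee_pos: [446.5, 208.9, 250.7]
ee_rot: [180.0, 0.0, 175.7]
force: [-0.5, 0.7, 0.2]
gripper_width: 0.6
gripper_force: 0.0
```

```bash
cat > lp.py <<'E'
from m import *
TH=np.radians(-4.268); G=619.35+111.10j
def L(P): q=(P[0]+1j*P[1]-G)*np.exp(-1j*TH); return np.round([q.real,q.imag,P[2]],1)
def tcp():
    s=env.state(); print(round(s['time_s'],2),'tcp',L(s['ee_pos']),'rot',s['ee_rot'].round(2),'F',s['force'].round(1),'w',round(s['gripper_width'],1))
def ball():
    # dark round blob near network hit, both cameras
    c=[]
    for n in('scene','top'):
        env.grab_frame(n); r=env.boxes_of(n,'handle'); k=env.pinpoint(n,'handle')
        c.append(k[0]['location'] if k else None); print(n,[(np.round(x['bbox']).tolist(),round(x['score'],2)) for x in r[:1]],[(np.round(x['location'],1).tolist(),round(x['score'],2)) for x in k[:2]])
    if c[0] is not None and c[1] is not None: P,e=tri(*c); print('ball',L(P),round(e,1))
E
python3 -c "
from lp import *
tcp(); ball(); print(L(tri((306.2,248.8),(356.6,248.8))[0]))"
```

```text
3.4 tcp [-179.7   84.7  250.7] rot [1.7996e+02 4.0000e-02 1.7571e+02] F [-0.5  0.7  0.2] w 0.6
scene [([294.0, 239.0, 323.0, 300.0], 0.59)] [([304.8, 252.4], 0.91), ([331.4, 295.6], 0.38)]
top [([348.0, 238.0, 363.0, 259.0], 0.69)] [([357.2, 247.2], 0.8), ([228.4, 223.4], 0.69)]
ball [-36.9  -2.8 191.5] 1.5
[-38.7  -0.4 195.1]
```

Call:
arm_command(motion=[{"offset": [-0.03,-0.042,0],"spin": 0},{"offset": [-0.03,-0.042,0],"spin": 0},{"offset": [-0.03,0,0.03],"spin": 0},{"offset": [0,0,0.031],"spin": 0},{"offset": [0,0,0],"spin": 0}])

```text
time_s: 4.32
ee_pos: [526.8, 120.8, 187.3]
ee_rot: [-179.9, -0.3, 175.8]
force: [0.6, -0.2, 0.3]
gripper_width: 0.5
gripper_force: 0.0
```

```bash
python3 -c "
from lp import *
tcp(); ball()
a=env.grab_frame('scene')[0]; b=env.grab_frame('top')[0]
cv2.imwrite('pics/c2.png',np.hstack([cv2.resize(b[180:300,320:400],None,fx=5,fy=5),cv2.resize(a[200:320,265:345],None,fx=5,fy=5)]))"
```

```text
4.33 tcp [-93.    2.8 187.3] rot [-179.93   -0.33  175.82] F [ 0.6 -0.2  0.3] w 0.5
scene [([295.0, 237.0, 322.0, 296.0], 0.61)] [([305.0, 248.0], 0.59)]
top [] []
```

View pics/c2.png

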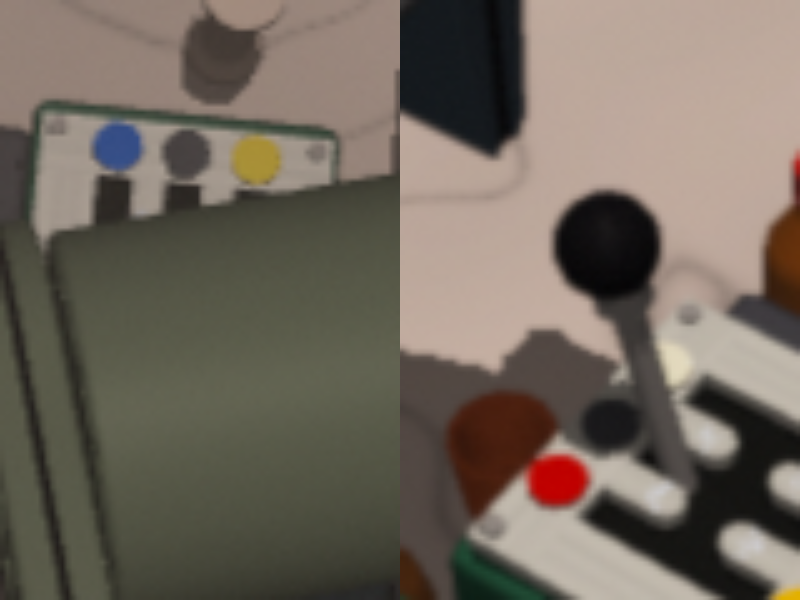

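Call:
arm_command(motion=[{"offset": [-0.01,0,0],"spin": 0},{"offset": [-0.006,0,0],"spin": 0},{"offset": [-0.006,0,0],"spin": 0},{"offset": [-0.006,0,0],"spin": 0},{"offset": [-0.006,0,0],"spin": 0}])

```text
time_s: 5.35
ee_pos: [561.9, 117.3, 189.3]
ee_rot: [-180.0, -0.2, 175.7]
force: [-4.8, 1.3, 4.1]
gripper_width: 0.6
gripper_force: 3.5
```

```bash
cat >> lp.py <<'E'
def sph(px,cam='scene'):
    e,r=ray(cam,px); e=np.r_[L(e)[:2],e[2]]; q=(r[0]+1j*r[1])*np.exp(-1j*TH); r=np.array([q.real,q.imag,r[2]]); r/=np.linalg.norm(r)
    p=np.array([0,0,45.]); b=r@(e-p); D=b*b-((e-p)@(e-p)-160**2)
    if D<0: print('ray misses by',np.sqrt(160**2-D)-160); D=0
    P=e+r*(-b-np.sqrt(D)); return P.round(1),'shift,sel',np.round([np.arctan2(P[0],P[2]-45),np.arctan2(P[1],P[2]-45)],3)
def see(img=None,pre='x'):
    a=env.grab_frame('scene')[0] if img is None else img
    g=cv2.cvtColor(a,cv2.COLOR_BGR2GRAY)[190:330,250:430]; g=cv2.resize(g,None,fx=4,fy=4,interpolation=cv2.INTER_CUBIC)
    g=np.minimum(g,110)
    t=np.full((112,112),110,np.uint8); cv2.circle(t,(56,56),42,15,-1)
    m=cv2.matchTemplate(g,t,cv2.TM_CCOEFF_NORMED); _,v,_,xy=cv2.minMaxLoc(m)
    px=np.array([(xy[0]+56)/4+250-.4,(xy[1]+56)/4+190-.4]); print('px',px,round(v,2),*sph(px)); return a
E
python3 -c "
from lp import *
see(cv2.imread('pics/scene0.png')); tcp(); see()
print(env.pinpoint('scene','handle')[:1],env.pinpoint('scene','lever_gate')[:1])"
```

```text
px [306.1  248.85] 0.92 [-34.3  -4.1 201.2] shift,sel [-0.216 -0.026]
5.35 tcp [-57.8   1.9 189.3] rot [-179.99   -0.19  175.7 ] F [-4.8  1.3  4.1] w 0.6
px [306.85 249.1 ] 0.84 [-33.   -4.1 201.5] shift,sel [-0.208 -0.026]
[{'location': [304.7, 249.1], 'score': 0.83}] [{'location': [320.3, 288.6], 'score': 0.88}]
```

Call:
arm_command(motion=[{"offset": [-0.004,0,0],"spin": 0},{"offset": [-0.004,0,0],"spin": 0},{"offset": [-0.004,0,0],"spin": 0},{"offset": [-0.004,0,0],"spin": 0},{"offset": [-0.004,0,0],"spin": 0}])

```text
time_s: 6.12
ee_pos: [583.7, 116.1, 192.7]
ee_rot: [179.9, 0.3, 175.7]
force: [-5.9, -0.2, 15.3]
gripper_width: 0.1
gripper_force: 8.0
```

```bash
python3 -c "
from lp import *
tcp(); a=see()
print(env.pinpoint('scene','handle')[:1],env.pinpoint('scene','lever_gate')[:1])
cv2.imwrite('pics/c3.png',cv2.resize(a[200:320,265:405],None,fx=5,fy=5))"
```

```text
6.12 tcp [-35.9   2.3 192.7] rot [179.93   0.26 175.72] F [-5.9 -0.2 15.3] w 0.1
px [318.85 253.6 ] 0.84 [-13.2  -3.8 204.4] shift,sel [-0.083 -0.024]
[{'location': [319.1, 251.9], 'score': 0.85}] [{'location': [293.8, 296.3], 'score': 0.58}]
```

View pics/c3.png

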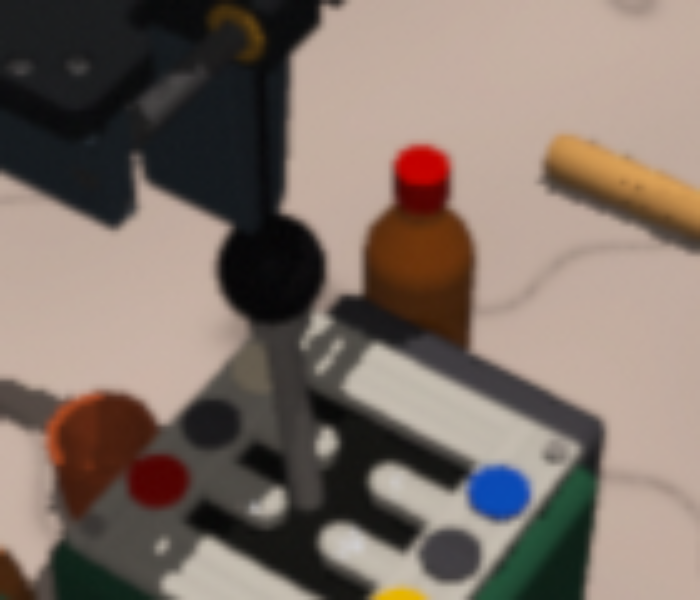

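```bash
cat >> lp.py <<'E'
def proj(P,cam='scene'):
    m=env.camera_model(cam); q=(P[0]+1j*P[1])*np.exp(1j*TH)+G; W=np.array([q.real,q.imag,P[2]])
    c=Rot.from_euler('xyz',m['rotation'],degrees=True).as_matrix().T@(W-m['eye']); u=c[:2]/c[2]; u=u*(1+m['k1']*(u@u))
    return np.round([m['fx']*u[0]+m['cx'],m['fy']*u[1]+m['cy']],1)
E
python3 -c "
from lp import *
for T in((-35.9,2.3,192.7),(-93,2.8,187.3)):
  for dz in(-14,65):
    for dx in(-16,16):
      for dy in(-14,14): print(T[0],dx,dy,dz,proj((T[0]+dx,T[1]+dy,T[2]+dz)))
print(proj((-13,0,204)),proj((0,0,120)),proj((42,26,123)))
a,d=env.grab_frame('scene')
for p in((293,238),(306,235),(318,235),(319,254),(322,285)): print(p,d[p[1]-1:p[1]+2,p[0]-1:p[0]+2].mean().round(1))
cv2.imwrite('pics/c4.png',cv2.resize(a[120:280,220:380],None,fx=3.7,fy=3.7))"
```

```text
-35.9 -16 -14 -14 [293.3 258. ]
-35.9 -16 14 -14 [305.3 245.9]
-35.9 16 -14 -14 [311.9 267.8]
-35.9 16 14 -14 [323.7 255.3]
-35.9 -16 -14 65 [289.7 216.4]
-35.9 -16 14 65 [302.8 204.3]
-35.9 16 -14 65 [310.  226.3]
-35.9 16 14 65 [322.9 213.7]
-93 -16 -14 -14 [262.6 243.7]
-93 -16 14 -14 [274.7 232.4]
-93 16 -14 -14 [279.8 252.9]
-93 16 14 -14 [291.8 241.2]
-93 -16 -14 65 [256.3 202.7]
-93 -16 14 65 [269.7 191.5]
-93 16 -14 65 [275.  211.9]
-93 16 14 65 [288.2 200.2]
[320.6 252.1] [328.9 295. ] [363.1 295. ]
(293, 238) 935.5
(306, 235) 538.1
(318, 235) 613.8
(319, 254) 613.7
(322, 285) 664.0
```

View pics/c4.png

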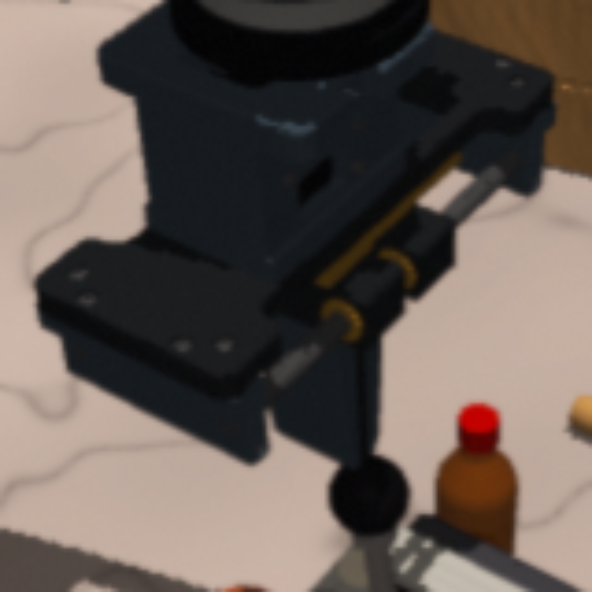

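```bash
python3 -c "
from lp import *
a,d=env.grab_frame('scene')
m=env.camera_model('scene')
def un(p):
    e,r=ray('scene',p); R=Rot.from_euler('xyz',m['rotation'],degrees=True).as_matrix(); z=d[p[1],p[0]]
    return L(e+r*z), z
print('ball',un((319,254)),'blue',un((363,296)))
for p in((297,230),(300,234),(304,236),(308,238),(312,240),(315,240),(317,240),(319,238),(320,232),(319,225),(308,228),(300,225),(285,238),(270,225),(328,215),(310,208)): print(p,*un(p))
tcp()"
```

```text
ball (array([ -7.8, -10.8, 213.4]), np.float32(613.47345)) blue (array([ 42.6,  24.8, 122.4]), np.float32(678.76624))
(297, 230) [-43.2  -9.6 236.5] 611.7995
(300, 234) [-38.5  -9.7 232. ] 613.0883
(304, 236) [-32.9  -8.6 230.6] 612.44977
(308, 238) [-25.6  -9.7 231.9] 607.9952
(312, 240) [-19.6  -9.2 231.3] 606.26855
(315, 240) [-18.   -4.9 228.5] 610.0857
(317, 240) [-20.    2.1 221.4] 619.99316
(319, 238) [-17.4   3.2 225.7] 616.40375
(320, 232) [-17.4   5.7 234.8] 611.2275
(319, 225) [-17.2   3.6 249.2] 599.5921
(308, 228) [-23.8 -10.9 252. ] 592.0622
(300, 225) [-36.  -11.4 251. ] 597.4832
(285, 238) [ -1.2 -80.1 305.5] 505.40598
(270, 225) [-14.5 -86.6 322.9] 494.57388
(328, 215) [-173.6  247.7   -2.3] 981.6831
(310, 208) [ -4.3 -30.1 309.9] 531.6811
6.38 tcp [-35.5   2.3 192.8] rot [179.92   0.33 175.72] F [-4.8  0.2 13.7] w 0.6
```

Call:
arm_command(motion=[{"offset": [0.006,0,-0.006],"spin": 0},{"offset": [0.02,0,0],"spin": 0},{"offset": [0.01,0,0.015],"spin": 0},{"offset": [0,0,0.015],"spin": 0},{"offset": [0,0,0.01],"spin": 0}])

```text
time_s: 7.0
ee_pos: [547.1, 118.5, 154.2]
ee_rot: [-180.0, -0.0, 175.7]
force: [-0.1, -0.3, 0.2]
gripper_width: 0.7
gripper_force: 0.0
```

```bash
cat >> lp.py <<'E'
def cloud(ret=False):
    a,d=env.grab_frame('scene'); m=env.camera_model('scene')
    R=Rot.from_euler('xyz',m['rotation'],degrees=True).as_matrix()
    v,u=np.mgrid[180:320,230:430]; 
    px=np.c_[u.ravel(),v.ravel()].astype(float)
    K=np.array([[m['fx'],0,m['cx']],[0,m['fy'],m['cy']],[0,0,1]])
    n=cv2.undistortPoints(px[:,None],K,np.array([m['k1'],0,0,0,0]))[:,0]
    W=m['eye']+(np.c_[n,np.ones(len(n))]*d[180:320,230:430].reshape(-1,1))@R.T
    q=(W[:,0]+1j*W[:,1]-G)*np.exp(-1j*TH)
    return a,px,np.c_[q.real,q.imag,W[:,2]]
def finger():
    a,px,P=cloud(); t=env.state()['ee_pos']; T=L(t)
    s=(abs(P[:,0]-T[0])<24)&(abs(P[:,1]-T[1])<22)&(P[:,2]>140)&(P[:,2]<290)
    Q=P[s]; print('finger n',s.sum(),'lo',np.percentile(Q,[1,5,50,95,99],axis=0).round(0).tolist())
E
python3 -c "
from lp import *
tcp(); see(); finger()"
```

```text
7.0 tcp [-72.6   2.  154.2] rot [-1.7999e+02 -1.0000e-02  1.7572e+02] F [-0.1 -0.3  0.2] w 0.7
px [319.35 253.6 ] 0.93 [-12.7  -3.5 204.5] shift,sel [-0.079 -0.022]
finger n 673 lo [[-88.0, -14.0, 177.0], [-84.0, -13.0, 181.0], [-57.0, -10.0, 206.0], [-55.0, 9.0, 234.0], [-50.0, 12.0, 276.0]]
```

Call:
arm_command(motion=[{"offset": [-0.01,0,0.003],"spin": 0},{"offset": [-0.008,0,0],"spin": 0},{"offset": [-0.006,0,0],"spin": 0},{"offset": [-0.004,0,0],"spin": 0},{"offset": [-0.004,0,0],"spin": 0}])

```text
time_s: 7.72
ee_pos: [577.9, 116.2, 152.7]
ee_rot: [-180.0, -0.1, 175.7]
force: [-4.6, 0.4, 3.6]
gripper_width: 0.1
gripper_force: 2.1
```

```bash
python3 - <<'E'
from lp import *
import lp
s=cv2.imread('pics/scene0.png');h=cv2.cvtColor(s,cv2.COLOR_BGR2HSV)
rng={'b':((105,130,60),(125,255,255),(42,26)),'y':((18,150,90),(32,255,255),(42,-26)),'r':((0,170,90),(6,255,255),(-42,-26))}
A=[];B=[]
for n,(lo,hi,l) in rng.items():
    m=cv2.inRange(h,lo,hi); k=np.zeros_like(m);k[280:340,285:385]=1;m*=k
    N,_,st,ce=cv2.connectedComponentsWithStats(m); i=1+np.argmax(st[1:,4]); q=atz('scene',ce[i],123)
    print(n,ce[i].round(1),st[i],q.round(1)); A.append(l);B.append(q[:2])
a=np.array(A)@[1,1j];b=np.array(B)@[1,1j]
th=np.angle(np.vdot(a-a.mean(),b-b.mean()));g=b.mean()-a.mean()*np.exp(1j*th)
print('yaw',np.degrees(th),'mid',g,'res',np.abs(b-g-a*np.exp(1j*th)).round(1))
tcp()
lp.G=g; see(s); see()
E
```

```text
b [364.4 298. ] [359 293  12  11 100] [667.2 130.  123. ]
y [344.7 322.9] [339 318  13  11 120] [663.5  78.5 123. ]
r [296.  295.5] [290 291  13  10  99] [579.8  84.4 123. ]
yaw -4.1785956716507595 mid (623.5023274665602+107.28482136349618j) res [0.2 0.2 0. ]
7.72 tcp [-41.7   2.  152.7] rot [-1.8000e+02 -1.2000e-01  1.7571e+02] F [-4.6  0.4  3.6] w 0.1
px [306.1  248.85] 0.92 [-3.930e+01  2.000e-01  2.001e+02] shift,sel [-0.248  0.001]
px [320.85 254.6 ] 0.68 [-1.440e+01 -2.000e-01  2.043e+02] shift,sel [-0.09  -0.001]
```

Call:
arm_command(motion=[{"offset": [-0.004,0,0],"spin": 0},{"offset": [-0.004,0,0],"spin": 0},{"offset": [-0.003,0,0],"spin": 0},{"offset": [-0.002,0,0],"spin": 0},{"offset": [0,0,0],"spin": 0}])

```text
time_s: 8.4
ee_pos: [592.0, 115.1, 152.4]
ee_rot: [180.0, 0.0, 175.7]
force: [-2.6, 0.1, 2.1]
gripper_width: 0.4
gripper_force: 1.6
```

```bash
cat >> lp.py <<'E'
GT=G
def sees():
    global G; G=623.5+107.28j; a=see(); G=GT; return a
E
python3 -c "
from lp import *
tcp(); sees()"
```

```text
8.4 tcp [-27.6   2.  152.4] rot [1.8000e+02 1.0000e-02 1.7571e+02] F [-2.6  0.1  2.1] w 0.4
px [330.35 258.85] 0.64 [6.00e-01 2.00e-01 2.05e+02] shift,sel [0.004 0.001]
```

Call:
arm_command(motion=[{"offset": [0.02,0,0],"spin": 0},{"offset": [0,-0.023,0],"spin": 0},{"offset": [0,-0.023,0],"spin": 0},{"offset": [-0.025,0,0],"spin": 0},{"offset": [-0.025,0,0],"spin": 0}])

```text
time_s: 9.07
ee_pos: [620.0, 66.6, 152.6]
ee_rot: [180.0, 0.2, 175.7]
force: [-0.0, 1.2, -0.5]
gripper_width: 0.2
gripper_force: 0.0
```

```bash
python3 -c "
from lp import *
tcp(); sees(); finger()
b=env.grab_frame('top')[0]; a=env.grab_frame('scene')[0]
cv2.imwrite('pics/c5.png',np.hstack([cv2.resize(b[180:300,320:400],None,fx=5,fy=5),cv2.resize(a[200:320,285:365],None,fx=5,fy=5)]))"
```

```text
9.07 tcp [  4.  -44.3 152.6] rot [179.98   0.18 175.69] F [-0.   1.2 -0.5] w 0.2
px [317.85 288.6 ] 0.52 [ 12.5 -45.1 198. ] shift,sel [ 0.081 -0.286]
finger n 492 lo [[0.0, -59.0, 176.0], [2.0, -59.0, 180.0], [24.0, -55.0, 202.0], [26.0, -39.0, 228.0], [26.0, -36.0, 234.0]]
```

View pics/c5.png

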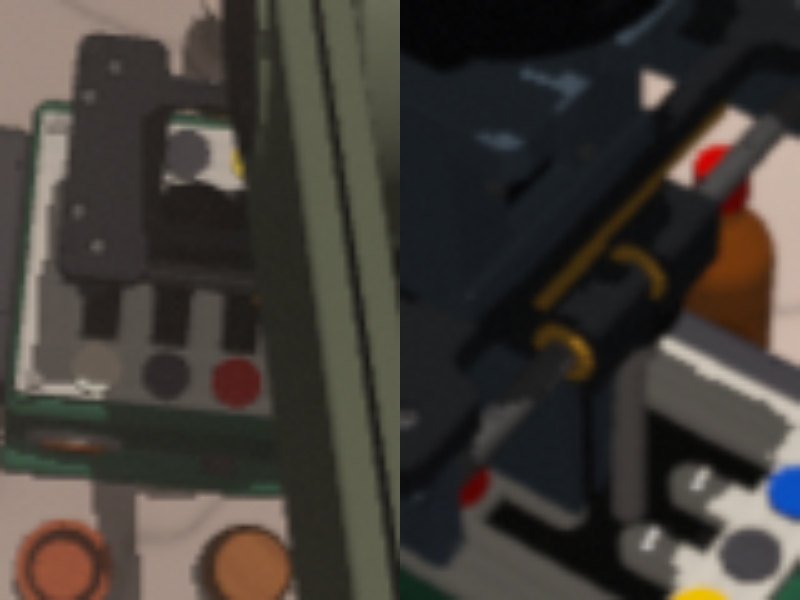

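Call:
arm_command(motion=[{"offset": [0,0.01,0],"spin": 0},{"offset": [0,0.006,0],"spin": 0},{"offset": [0,0.005,0],"spin": 0},{"offset": [0,0.005,0],"spin": 0},{"offset": [0,0.005,0],"spin": 0}])

```text
time_s: 9.9
ee_pos: [620.6, 98.0, 152.9]
ee_rot: [-180.0, 0.0, 175.7]
force: [-0.6, -2.3, 3.1]
gripper_width: 0.6
gripper_force: 1.6
```

Call:
arm_command(motion=[{"offset": [0,0.005,0],"spin": 0},{"offset": [0,0.005,0],"spin": 0},{"offset": [0,0.005,0],"spin": 0}])

```text
time_s: 10.28
ee_pos: [621.5, 113.2, 152.1]
ee_rot: [-180.0, -0.0, 175.7]
force: [-0.7, -3.3, -0.6]
gripper_width: 0.5
gripper_force: 1.4
```

Call:
arm_command(motion=[{"offset": [0,0.005,0],"spin": 0},{"offset": [0,0.005,0],"spin": 0},{"offset": [0,0.003,0],"spin": 0}])

```text
time_s: 10.65
ee_pos: [622.4, 126.2, 151.9]
ee_rot: [-180.0, -0.1, 175.7]
force: [-0.1, -2.9, -2.1]
gripper_width: 0.5
gripper_force: 1.4
```

```bash
python3 -c "
from lp import *
tcp(); sees()
b=env.grab_frame('top')[0]; a=env.grab_frame('scene')[0]
print([ (c,r[0]) for c in('scene','top') for n in('lever_gate','handle') for r in [env.pinpoint(c,n)] if r])
cv2.imwrite('pics/c6.png',np.hstack([cv2.resize(b[180:300,320:400],None,fx=5,fy=5),cv2.resize(a[200:320,285:365],None,fx=5,fy=5)]))"
```

```text
10.65 tcp [  1.9  15.2 151.9] rot [-1.7998e+02 -6.0000e-02  1.7572e+02] F [-0.1 -2.9 -2.1] w 0.5
px [344.6 262.6] 0.54 [ 19.    6.2 203.7] shift,sel [0.119 0.039]
[('scene', {'location': [339.9, 285.1], 'score': 0.66}), ('scene', {'location': [347.6, 243.0], 'score': 0.59})]
```

View pics/c6.png

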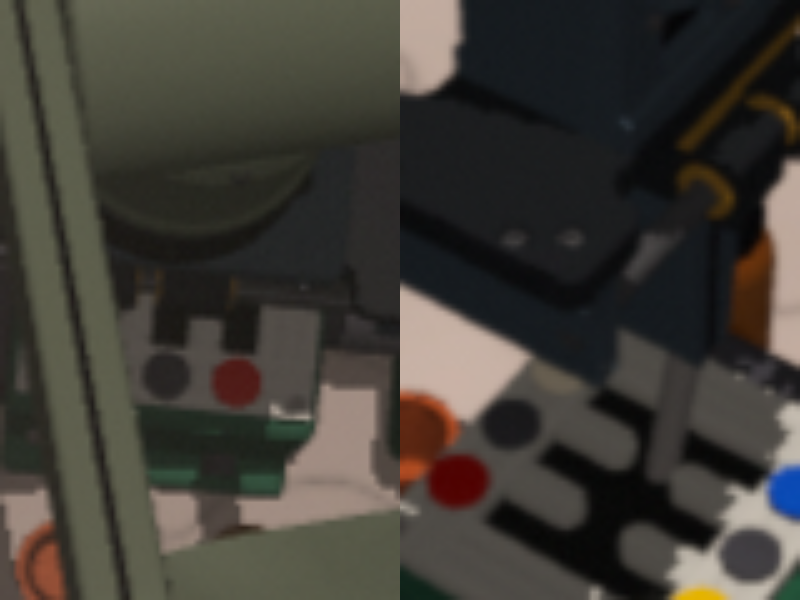

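Call:
arm_command(motion=[{"offset": [0,0.003,0],"spin": 0},{"offset": [0,0.002,0],"spin": 0},{"offset": [0,0.002,0],"spin": 0}])

```text
time_s: 11.38
ee_pos: [623.1, 132.8, 152.3]
ee_rot: [-180.0, -0.0, 175.7]
force: [0.0, -3.3, -2.3]
gripper_width: 0.4
gripper_force: 1.5
```

Call:
arm_command(motion=[{"offset": [0,0.002,0],"spin": 0},{"offset": [0,0,0],"spin": 0}])

```text
time_s: 11.62
ee_pos: [623.4, 135.1, 152.5]
ee_rot: [180.0, 0.0, 175.7]
force: [0.1, -2.3, -1.8]
gripper_width: 0.7
gripper_force: 1.2
```

Call:
arm_command(motion=[{"offset": [0,0.002,0],"spin": 0},{"offset": [0,0,0],"spin": 0}])

```text
time_s: 11.88
ee_pos: [623.5, 137.0, 152.5]
ee_rot: [180.0, 0.0, 175.7]
force: [-0.4, -2.8, -1.6]
gripper_width: 0.6
gripper_force: 1.3
```

Call:
arm_command(motion=[{"offset": [0,0.002,0],"spin": 0},{"offset": [0,0,0],"spin": 0}])

```text
time_s: 12.12
ee_pos: [623.6, 138.6, 152.4]
ee_rot: [-180.0, -0.0, 175.7]
force: [-0.4, -5.3, -1.7]
gripper_width: 0.7
gripper_force: 2.0
```

Call:
arm_command(motion=[{"offset": [0,-0.014,0],"spin": 0},{"offset": [0.025,0,0],"spin": 0},{"offset": [0.03,0,0],"spin": 0},{"offset": [0,0.02,0],"spin": 0},{"offset": [0,0.021,0],"spin": 0}])

```text
time_s: 12.75
ee_pos: [571.9, 171.3, 153.3]
ee_rot: [179.9, 0.1, 175.7]
force: [-0.4, 0.0, -0.8]
gripper_width: 0.2
gripper_force: 0.0
```

```bash
python3 -c "
from lp import *
tcp(); a=sees()
print(env.pinpoint('scene','lever_gate')[:1],env.pinpoint('scene','handle')[:1])
cv2.imwrite('pics/c7.png',cv2.resize(a[200:320,265:405],None,fx=5,fy=5))"
```

```text
12.75 tcp [-51.8  56.6 153.3] rot [1.7989e+02 1.4000e-01 1.7567e+02] F [-0.4  0.  -0.8] w 0.2
px [351.1  239.85] 0.87 [ -0.   52.1 196.3] shift,sel [-0.     0.331]
[{'location': [342.4, 282.3], 'score': 0.71}] [{'location': [349.8, 238.9], 'score': 0.65}]
```

View pics/c7.png

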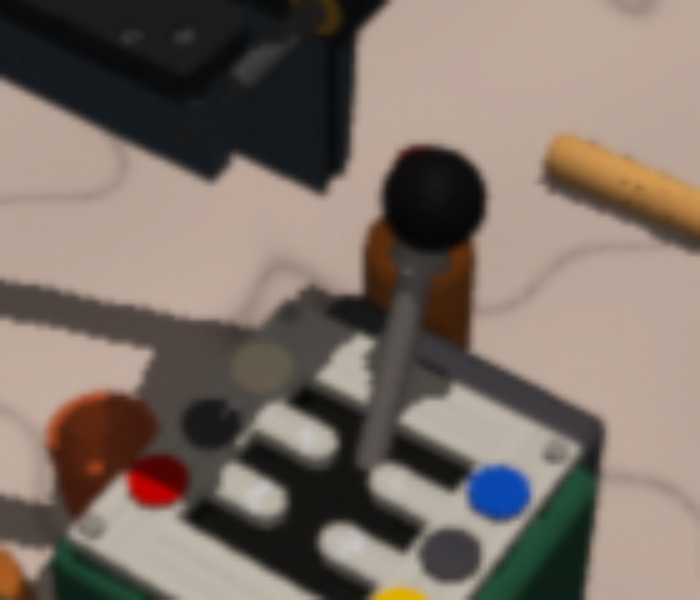

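Call:
arm_command(motion=[{"offset": [-0.01,-0.002,0.006],"spin": 0},{"offset": [-0.01,0,0],"spin": 0},{"offset": [-0.006,0,0],"spin": 0},{"offset": [-0.006,0,0],"spin": 0},{"offset": [-0.006,0,0],"spin": 0}])

```text
time_s: 13.52
ee_pos: [608.1, 164.9, 146.3]
ee_rot: [-180.0, -0.1, 175.7]
force: [-4.5, 0.7, 0.6]
gripper_width: 0.2
gripper_force: 1.8
```

Call:
arm_command(motion=[{"offset": [-0.006,0,0],"spin": 0},{"offset": [-0.006,0,0],"spin": 0},{"offset": [-0.006,0,0],"spin": 0},{"offset": [-0.005,0,0],"spin": 0}])

```text
time_s: 14.02
ee_pos: [631.3, 163.0, 145.7]
ee_rot: [-180.0, -0.1, 175.7]
force: [-4.0, -0.6, -3.8]
gripper_width: 0.6
gripper_force: 2.0
```

```bash
python3 -c "
from lp import *
tcp(); a=sees()
print(env.pinpoint('scene','lever_gate')[:1],env.pinpoint('scene','handle')[:1])"
```

```text
14.03 tcp [  8.   52.7 145.7] rot [-1.7996e+02 -1.0000e-01  1.7571e+02] F [-4.  -0.6 -3.8] w 0.6
px [372.1 252.6] 0.72 [ 34.9  50.8 192.6] shift,sel [0.232 0.332]
[{'location': [351.4, 291.5], 'score': 0.85}] [{'location': [372.7, 250.0], 'score': 0.65}]
```

Call:
arm_command(motion=[{"offset": [-0.003,0,0],"spin": 0},{"offset": [-0.003,0,0],"spin": 0},{"offset": [-0.002,0,0],"spin": 0},{"offset": [0,0,0],"spin": 0}])

```text
time_s: 14.68
ee_pos: [639.6, 162.8, 146.4]
ee_rot: [180.0, 0.0, 175.7]
force: [-3.9, -0.6, -3.1]
gripper_width: 0.5
gripper_force: 1.8
```

Call:
arm_command(motion=[{"offset": [-0.002,0,0],"spin": 0},{"offset": [0,0,0],"spin": 0}])

```text
time_s: 14.92
ee_pos: [641.6, 162.6, 146.5]
ee_rot: [180.0, 0.0, 175.7]
force: [-3.8, -0.8, -3.3]
gripper_width: 0.2
gripper_force: 1.9
```

Call:
arm_command(motion=[{"offset": [-0.002,0,0],"spin": 0},{"offset": [0,0,0],"spin": 0}])

```text
time_s: 15.18
ee_pos: [642.9, 162.5, 146.2]
ee_rot: [-180.0, -0.1, 175.7]
force: [-5.5, -0.9, -3.4]
gripper_width: 0.6
gripper_force: 2.6
```

Call:
arm_command(motion=[{"offset": [-0.0015,0,0],"spin": 0},{"offset": [0,0,0],"spin": 0}])

```text
time_s: 15.42
ee_pos: [643.8, 162.4, 146.1]
ee_rot: [-180.0, -0.2, 175.7]
force: [-5.5, 0.2, -2.7]
gripper_width: 0.3
gripper_force: 3.1
```

```bash
python3 -c "
from lp import *
tcp(); a=sees()"
```

```text
15.43 tcp [ 20.6  53.  146.1] rot [-1.7999e+02 -1.6000e-01  1.7571e+02] F [-5.5  0.2 -2.7] w 0.3
px [378.85 258.1 ] 0.74 [ 46.5  49.6 189.8] shift,sel [0.311 0.33 ]
```

Call:
arm_command(motion=[{"offset": [-0.0015,0,0],"spin": 0},{"offset": [0,0,0],"spin": 0}])

```text
time_s: 15.72
ee_pos: [644.8, 162.2, 145.9]
ee_rot: [-180.0, -0.2, 175.7]
force: [-6.8, -1.5, -3.1]
gripper_width: 0.3
gripper_force: 3.6
```

Call:
arm_command(motion=[{"offset": [-0.001,0,0],"spin": 0},{"offset": [0,0,0],"spin": 0}])

```text
time_s: 15.98
ee_pos: [645.3, 162.1, 145.8]
ee_rot: [-180.0, -0.3, 175.7]
force: [-8.6, -1.9, -2.7]
gripper_width: 0.6
gripper_force: 4.0
```

Call:
arm_command(motion=[{"offset": [0.02,0,0],"spin": 0},{"offset": [0.03,0,0],"spin": 0},{"offset": [0.04,0,-0.02],"spin": 0},{"offset": [0.05,0,-0.03],"spin": 0},{"offset": [0.05,0,-0.03],"spin": 0}])

```text
time_s: 16.6
ee_pos: [459.2, 177.2, 228.8]
ee_rot: [179.8, 0.4, 175.7]
force: [-0.4, -0.4, 0.9]
gripper_width: 1.0
gripper_force: 0.0
```

Call:
arm_command(motion=[{"offset": [0.03,0.04,0],"spin": 0},{"offset": [0.03,0.04,0],"spin": 0},{"offset": [0.03,0.04,0],"spin": 0},{"offset": [0,0,0],"spin": 0}])

```text
time_s: 17.1
ee_pos: [377.7, 306.4, 228.2]
ee_rot: [179.7, 0.3, 176.0]
force: [0.3, -0.7, -0.3]
gripper_width: 0.7
gripper_force: 0.0
```

```bash
python3 -c "
from lp import *
tcp(); a=sees(); b=env.grab_frame('top')[0]
s=env.pinpoint('scene','lever_gate')[0]; print(s, atz('scene',s['location'],120), 'lathe-s'); 
w=atz('scene',s['location'],121); q=(w[0]+1j*w[1]-(623.5+107.28j))*np.exp(-1j*TH); print(q)
cv2.imwrite('pics/c8.png',np.hstack([cv2.resize(b[180:300,320:400],None,fx=5,fy=5),cv2.resize(a[220:340,305:385],None,fx=5,fy=5)]))"
```

```text
17.1 tcp [-255.5  176.8  228.2] rot [179.69   0.3  175.99] F [ 0.3 -0.7 -0.3] w 0.7
px [379.6 258.1] 0.92 [ 47.1  50.6 189.3] shift,sel [0.316 0.337]
{'location': [357.4, 293.3], 'score': 0.88} [653.63401213 134.59676239 120.        ] lathe-s
(28.395912544226196+28.807967369912774j)
```

View pics/c8.png

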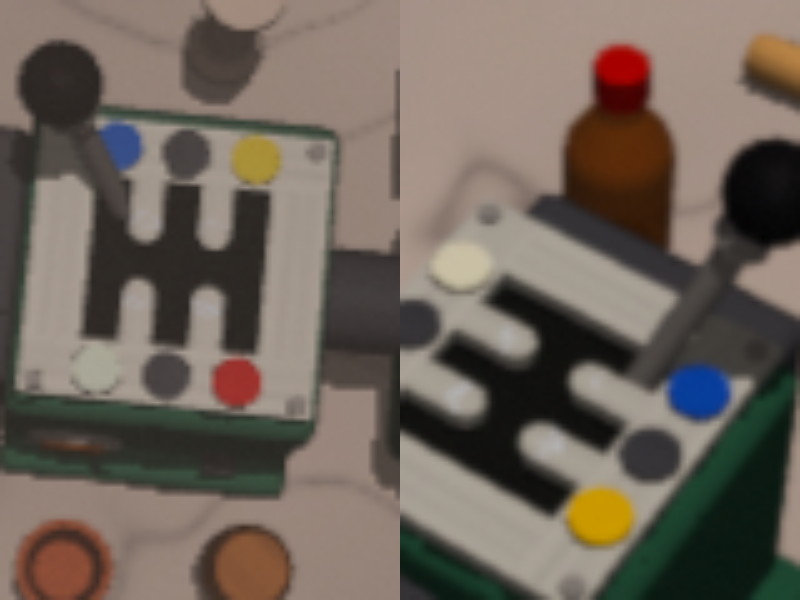

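The lever (ball at scene px 380,258) rests in the slot at the blue disc. Its shift reads about 0.3 rad, which is the stop. The bottle and pots are where they stood, and the arm is clear.

```bash
python3 -c "
from workcell import env
print(env.job_done())"
```

```text
the job is handed in; nothing more can be done
None
```

I pushed the gear lever through the cross channel and home against the stop in the blue-disc slot (far left). Push force read under 20 N throughout, the arm is clear, and the job is handed in; no pass/fail verdict came back.

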